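Unlock the favour chest, park its pin and slide it shut

TASK

The favours are packed, so close up the wooden chest. Draw the red-knobbed locking pin straight out of its block, lay it down on the empty slate mat and let go, then take it again by its steel shank and lay it in the parking cradle beside the block, its red knob in the pocket and its shank in the two notches. Leave it there, then slide the lid gently fully shut; do not drop the pin at any point, and do not disturb the mills, the cup or the bell.

Things in the scene. Friction and masses are not known exactly. Their poses are not given: they have to be found in the camera images.
- chest: Open wooden box fixed to the table, 200 (x) x 160 (y) x 72 mm high, full of white packets. Origin: centre of its underside; x along the lid's travel (away from the robot at yaw 0), y to the side with the locking block (at x = -60 mm) and the parking cradle (at x = +55 mm, running along y from 78 to 242 mm on an 8 mm thick base), z up. The points below share its axes.
- bore_mouth (a point): Centre of the 17 mm bore at the outer (+y) face of the locking block, 84 mm above the table. The block is 40 mm wide in x, 108 mm high, and the bore runs 46 mm through it along y; the pin comes out along +y.
- park_knob (a point): Where the middle of the red knob lies when parked: middle of the pocket, at (55, 210, 40) mm in the chest's frame. The pocket, open at the top, is 32 mm wide in x and 44 mm long in y inside; its walls are 10 mm thick and end 56 mm above the table: no room for fingers round the knob in it.
- park_tip (a point): Where the tip of the shank lies when parked, at (55, 93, 40) mm in the chest's frame. The shank lies in two notches, 20 mm wide, bottoms 33 mm and tops 50 mm above the table: in a post at chest y = 104 to 116 mm and in the pocket's wall at y = 178 to 188 mm; between these is open space for the fingers.
- lid (a joint): Sliding lid, travel in m along the chest's x: 0 = fully shut, 0.1 = fully open. It stays where it is left (about 1.5 N of friction). While the pin is in the bore, it blocks the lid's bar and the lid stops near 0.034.
- lid_bar (a point): Middle of the upright dark wooden bar across the lid, by which it is pulled: 14 mm thick in the chest's x, 126 mm long in y, from 66 to 94 mm above the table; this point is 82 mm above the table and moves with the lid.
- pin: Locking pin, 134 mm long, about 0.16 kg: round steel shank 14 mm across, 100 mm long, with a square red knob (24 x 24 mm, 34 mm long) at its +y end. Origin on the axis in the middle of the shank; y along the pin towards the knob. At first it lies in the bore with its tip over the lid and only the knob outside; drawn 90 to 100 mm it comes free.
- pin_knob (a point): Middle of the red knob, 67 mm from the pin's origin along its +y.
- pin_tip (a point): Tip of the shank, 50 mm from the pin's origin along its -y.
- mat: Black slate mat with nothing on it, fixed to the table, 200 (x) x 250 (y) x 6 mm; origin at the centre of its underside.
- pepper: Bystander: dark wooden mill, 57 mm across, 174 mm tall, origin under its centre.
- salt: Bystander: pale wooden mill, 57 mm across, 162 mm tall, origin under its centre.
- cup: Bystander: cream cup, 66 x 87 x 58 mm, origin under its centre.
- bell: Bystander: silver service bell on a black foot, 75 mm across, 57 mm tall, origin under its centre.
Not all that is in view belongs to the job. There is more than one size of the pin; the job needs the smaller.

How it is judged:
By the outcome, as a careful person would: the job done as asked, in the order asked, and still so for the second after the job is handed in, with the robot touching nothing.
It also fails if it takes over 62 s, if anything falls off the work surface, if the arm or the gripper's body presses on something with over 40 N, if the wrist force passes 120 N, or if a joint passes its speed limit or range.

ROBOT

A 7-joint arm with a two-finger parallel gripper is mounted at the origin on a cart in front of the work surface, level with it; the furniture and walls round the work are solid. World frame = base frame: x ahead of the robot, y to its left, z up, the work surface at z = 0. Lengths are in m, angles in rad, forces in N, time in s.
With the tool pointing down it reaches from about 0.425 to 0.875 m from the base axis. Payload 9.9 kg.
Tool frame: the origin (TCP) lies midway between the tips of the shut fingers; the grasp point (between the pads) lies 19 mm behind it; z points along the fingers, y is the line along which they close (so a half turn about z gives the same grasp; the last joint's range is limited). The gripper opens to 85 mm and grips with 20 to 120 N. Pads are 22 mm wide; open, the fingers measure 114 mm over their backs; the gripper's body (76 mm by 85 mm) begins 54 mm behind the grasp point. The pads swing forward as they close: fully open they stand 13 mm farther back than shut.
Start: joints at [1.216, 0.576, 0.025, 1.437, -0.015, 1.129, -0.057], TCP at [0.181, -0.65, 0.231] pointing down, gripper open.
Joint ranges: [-2.76, 2.76], [-0.34, 2.15], [-1.52, 1.57], [0.19, 2.46], [-1.09, 4.23], [0.17, 1.99], [-2.82, 2.82]. Speed limits (rad/s): [2.22, 2.22, 3.01, 3.01, 3.14, 3.14, 3.14].

INTERFACE

Orientations are given as a unit quaternion [w, x, y, z].
In Python, from plant import env, cams, ticket gives the robot as it stands.
- The arm moves only by the shell command python3 -m handwheel 'ROWS'. ROWS is text: rows parted by semicolons, each of 5 numbers parted by spaces: the closure, from -1 (fully open) to 1 (shut), then the shift along the world's x, y, z in m, then the turn about the world's z in degrees. A call has 1 to 5 rows; each row is the pose to reach, as a shift and turn from the pose commanded when the call began; what a row does not reach only later rows make up. A row lasts 1/10 s, in which the tool goes at most 50 mm and 8.59 degrees, less where a joint would pass 70% of its speed; a pose out of reach is approached as far as the arm can. A call with a gripper value outside its range is refused whole. The fingers move at their own pace and stop on an object; the grip force is fixed at half the most. Time passes only in rows, so rows that repeat a pose let the fingers close. It gives the time, the measured TCP pose, the force, the opening and the grip force at its end, in the units of the state.
- env.state(): the state, without advancing time (a new reading comes with each control period).
- cams.grab_frame(name): name is "side" or "top" or "wrist"; returns a dict with "pixels" (480x640x3 uint8, blue, green, red), "z_map" (480x640 float32, m along the optical axis (not along the pixel's ray), 0 where there is no reading), "vfov" (degrees; the focal length in pixels is half the picture's height over the tangent of half this angle, whatever the lens; pixels are square), "cx", "cy" (the principal point, pixels), "pose" (4x4, takes a point from camera to world coordinates). Camera axes: x right, y down, z forward; pixel columns grow to the right and rows downward; lengths in m; the calibration is good to about 2 mm. A picture is of the moment at which its call begins.
- ticket.close_job(): hands the job in; it is judged then, once.
The state is a dict: "t": time; "joints": joint angles; "qd": joint speeds; "joint_torque": joint torques, N m; "tcp_pos": TCP position; "ee_rot": TCP orientation; "ft_force": force on the tool from outside, world axes, zero at the start; "torque": the same for the moment, N m; "gripper_width": finger opening in m; "grasp_force": force on a finger pad.
Only numpy, scipy, OpenCV 4.12 (cv2) and the standard library are available. Lean on these libraries where they do the work, as an engineer would, in place of code of your own. Each camera call takes 0.05 s, during which the arm holds its last target. There are 200 camera calls.

## Working session

There is one attempt and no reset: what is moved stays moved. The work goes in short steps, Python scripts to look and compute and a shell command to move; the robot and the scene stay as the last step left them, time stands still between calls to the robot, and variables do not carry over. Pictures are saved under pics/ and viewed, at most 10 in all, crops included, and the job is handed in when it is done.

```bash
ls; mkdir -p pics; cat > h.py <<'E'
import numpy as np, cv2
from plant import env, cams, ticket
def grab(n):
    f=cams.grab_frame(n); h=f["pixels"].shape[0]
    f["f"]=h/2/np.tan(np.radians(f["vfov"])/2); return f
def pts(f):
    z=f["z_map"]; v,u=np.mgrid[:z.shape[0],:z.shape[1]]
    P=np.stack([(u-f["cx"])/f["f"]*z,(v-f["cy"])/f["f"]*z,z,np.ones_like(z)],-1)
    return (P@f["pose"].T)[...,:3]
def ray(f,u,v,zp):
    d=f["pose"][:3,:3]@np.array([(u-f["cx"])/f["f"],(v-f["cy"])/f["f"],1]); o=f["pose"][:3,3]
    return o+d*(zp-o[2])/d[2]
E
python3 - <<'E'
from h import *
s=env.state(); print({k:np.round(v,3) for k,v in s.items()})
for n in ("top","side"):
    f=grab(n); cv2.imwrite(f"pics/{n}0.png",f["pixels"]); print(n,f["f"],f["cx"],f["cy"],f["pose"].round(3).tolist())
    np.savez(f"{n}0.npz",**f)
E
```

```text
pics
{'t': np.float64(0.0), 'joints': array([ 1.216,  0.577,  0.025,  1.438, -0.015,  1.129, -0.057]), 'qd': array([ 0.002,  0.001,  0.   , -0.001,  0.   , -0.001, -0.002]), 'joint_torque': array([ 1.0000e-03, -7.6575e+01,  2.2510e+00, -2.8597e+01,  1.5000e-02,
        1.3000e-02,  0.0000e+00]), 'tcp_pos': array([ 0.18, -0.65,  0.23]), 'ee_rot': array([-0.001,  0.991,  0.135, -0.   ]), 'ft_force': array([-0.152,  0.305,  0.124]), 'torque': array([-0.027,  0.022, -0.014]), 'grasp_force': np.float64(0.0), 'gripper_width': np.float64(0.085)}
top 475.1428982725378 321.514887546268 238.75032747538495 [[-0.089, -0.969, 0.229, 0.335], [-0.996, 0.087, -0.019, 0.005], [-0.001, -0.229, -0.973, 1.146], [0.0, 0.0, 0.0, 1.0]]
side 467.9061051417933 313.02869170917927 240.60971948872185 [[-0.994, -0.064, 0.092, 0.484], [-0.111, 0.649, -0.752, 0.907], [-0.011, -0.758, -0.652, 0.872], [0.0, 0.0, 0.0, 1.0]]
```

View pics/top0.png

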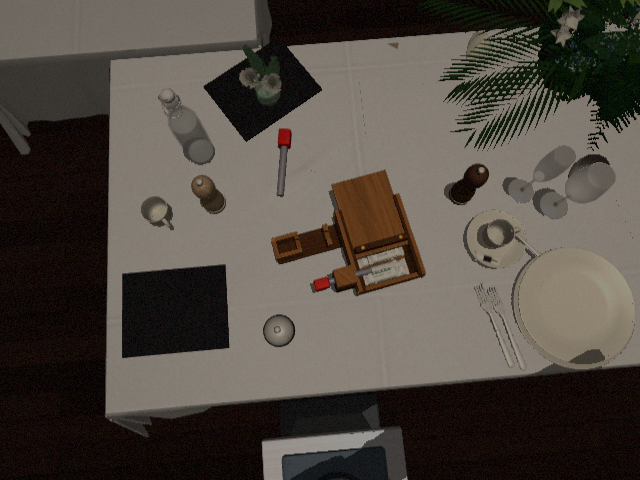

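View pics/side0.png

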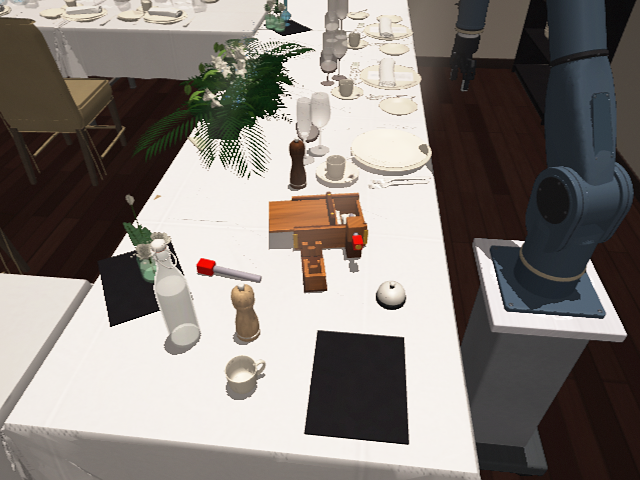

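The top view shows the chest at about (375,240), the pin's knob at (321,284), the cradle from (275,245) to (340,235) and the empty mat at (176,310). The bell is at (279,330), the mills at (208,193) and (468,184), and the cup at (155,210). The side view agrees: knob at (357,241), cradle at (314,268). The loose pin by the flowers and the mat under the flowers are not part of the job.

```bash
python3 - <<'E'
from h import *
F={n:dict(np.load(f"{n}0.npz")) for n in("top","side")}
for n,f in F.items():
    P=pts(f); b,g,r=[f["pixels"][...,i].astype(int) for i in range(3)]
    ok=f["z_map"]>0
    m=((r>120)&(g<60)&(b<60)&ok).astype(np.uint8)
    k,l,st,c=cv2.connectedComponentsWithStats(m)
    for i in range(1,k):
        if st[i,4]>30:
            q=P[l==i]; print(n,"red",c[i].round(1),st[i,4],"med",np.median(q,0).round(4),"lo",np.percentile(q,3,0).round(3),"hi",np.percentile(q,97,0).round(3))
    # dark mat
    m=((r<40)&(g<40)&(b<40)&ok&(P[...,2]<.03)&(P[...,2]>-.01)&(P[...,1]>.15)).astype(np.uint8)
    k,l,st,c=cv2.connectedComponentsWithStats(m)
    for i in range(1,k):
        if st[i,4]>1500:
            cnt=np.argwhere(l==i)[:,::-1].astype(np.float32)
            bx=cv2.boxPoints(cv2.minAreaRect(cnt)); W=P[l==i]
            (c2,s2,a2)=cv2.minAreaRect((W[:,:2]*1000).astype(np.float32)); print(n,"mat",np.round(c2,1),np.round(s2,1),round(a2,1),"z",np.median(W[:,2]).round(4))
    # wood: warm
    # chest region by height
    for lo,hi,t in((.078,.09,"bar/lid"),(.1,.115,"block")):
        sel=ok&(P[...,2]>lo)&(P[...,2]<hi)&(abs(P[...,1])<.3)&(r>b+12)&(P[...,0]>.4)&(P[...,0]<.8)
        k,l,st,c=cv2.connectedComponentsWithStats(sel.astype(np.uint8))
        for i in range(1,k):
            if st[i,4]>40:
                W=P[l==i]; (c2,s2,a2)=cv2.minAreaRect((W[:,:2]*1000).astype(np.float32)); print(n,t,c[i].round(),np.round(c2,1),np.round(s2,1),round(a2,1),np.median(W[:,2]).round(4))
    # objects
    sel=ok&(P[...,2]>.02)&(P[...,0]>.25)&(P[...,0]<1.1)&(abs(P[...,1])<.6)
    k,l,st,c=cv2.connectedComponentsWithStats(sel.astype(np.uint8))
    for i in range(1,k):
        if st[i,4]>150:
            W=P[l==i]; print(n,"obj",c[i].round(),np.percentile(W,2,0).round(3),np.percentile(W,98,0).round(3))
f=F["top"]; cv2.imwrite("pics/z.png",cv2.resize(f["pixels"][160:310,260:440],None,fx=4,fy=4,interpolation=cv2.INTER_CUBIC))
E
```

```text
top red [284.1 135.9] 151 med [0.8726 0.0535 0.0316] lo [0.853 0.041 0.027] hi [0.892 0.067 0.035]
top red [321.5 282.8] 125 med [ 0.4817 -0.0073  0.0937] lo [ 0.472 -0.021  0.089] hi [0.492 0.007 0.096]
top mat [997.4 203.8] [236.9 107.5] 0.0 z 0.0056
top mat [461.2 347.3] [198.5 252.1] 0.0 z 0.0055
top block [345. 275.] [492.5 -59.7] [40.3 46.2] 11.1 0.1074
top obj [501.  66.] [ 0.87  -0.594  0.042] [ 1.068 -0.384  0.137]
top obj [262.  75.] [0.958 0.052 0.03 ] [1.025 0.14  0.243]
top obj [464.  70.] [ 0.971 -0.451  0.069] [ 1.001 -0.368  0.095]
top obj [532. 104.] [ 0.82  -0.599  0.047] [ 0.937 -0.535  0.112]
top obj [186. 127.] [0.827 0.236 0.029] [0.871 0.295 0.291]
top obj [498. 123.] [ 0.834 -0.518  0.021] [ 0.887 -0.473  0.047]
top obj [284. 142.] [0.794 0.038 0.021] [0.895 0.07  0.035]
top obj [553. 164.] [ 0.66  -0.557  0.054] [ 0.709 -0.507  0.224]
top obj [470. 182.] [ 0.663 -0.393  0.025] [ 0.706 -0.35   0.171]
top obj [580. 186.] [ 0.605 -0.598  0.125] [ 0.667 -0.571  0.209]
top obj [371. 234.] [ 0.47  -0.232  0.027] [ 0.729 -0.018  0.108]
top obj [207. 192.] [0.695 0.2
[... 650 characters left out ...]
.1092
side block [244. 307.] [714.  257.8] [45.9 19. ] 19.4 0.1109
side obj [306. 132.] [ 0.608 -0.594  0.029] [ 0.706 -0.349  0.224]
side obj [221. 141.] [ 0.842 -0.591  0.027] [ 1.057 -0.368  0.138]
side obj [375. 161.] [ 0.258 -0.594  0.02 ] [ 0.592 -0.406  0.067]
side obj [320. 221.] [ 0.466 -0.234  0.023] [ 0.725 -0.002  0.11 ]
side obj [166. 283.] [0.825 0.057 0.027] [1.021 0.306 0.291]
side obj [216. 267.] [0.754 0.04  0.02 ] [0.89  0.075 0.037]
side obj [315. 274.] [0.553 0.036 0.021] [0.61  0.103 0.06 ]
side obj [392. 292.] [0.36  0.084 0.021] [0.42  0.136 0.058]
side obj [245. 310.] [0.694 0.234 0.024] [0.74  0.268 0.161]
side obj [243. 371.] [0.66  0.346 0.021] [0.73  0.409 0.061]
```

View pics/z.png

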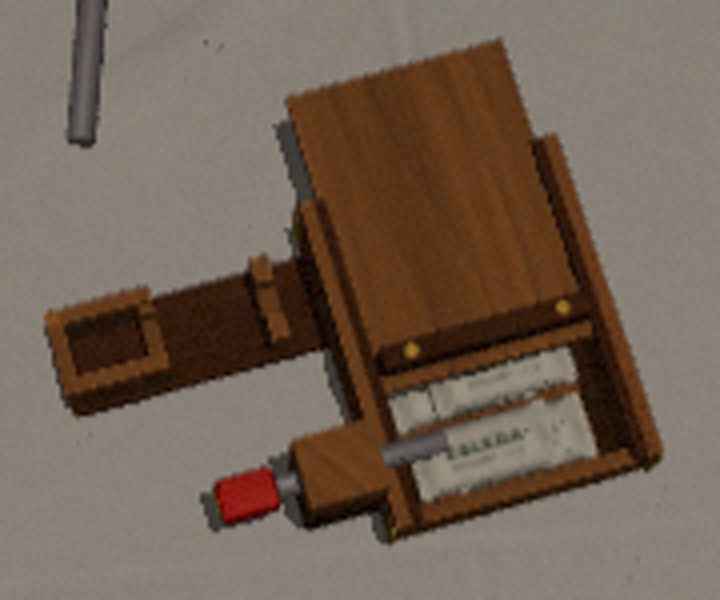

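Read from the crop: the bar with its two brass studs runs (385,355)–(590,310), the pin's knob is at (247,495), the pocket at (107,347) and the post at (268,300). Next I'll refine the chest pose from the block's top, the pocket rim and the bar.

```bash
python3 - <<'E'
from h import *
B=None
for n in("top","side"):
    f=dict(np.load(f"{n}0.npz")); P=pts(f); r,b=f["pixels"][...,2].astype(int),f["pixels"][...,0].astype(int)
    Z=P[...,2]
    def rect(zlo,zhi,x0,x1,y0,y1,t):
        sel=(Z>zlo)&(Z<zhi)&(P[...,0]>x0)&(P[...,0]<x1)&(P[...,1]>y0)&(P[...,1]<y1)
        W=P[sel]; c,s,a=cv2.minAreaRect((W[:,:2]*1000).astype(np.float32)); print(n,t,len(W),np.round(c,1),np.round(s,1),round(a,1),np.median(W[:,2]).round(4)); return np.array(c)
    bl=rect(.102,.115,.45,.54,-.12,0,"block")
    pk=rect(.051,.061,.53,.65,.01,.13,"pocket")
    rect(.046,.055,.56,.64,-.04,.02,"post")
    rect(.090,.098,.53,.65,-.25,-.09,"bar")
    rect(.064,.082,.56,.76,-.25,-.05,"lid")
    d=pk-bl; yaw=np.degrees(np.arctan2(d[1],d[0])-np.arctan2(107,115)); print(n,"yaw from centres",yaw,np.hypot(*d),np.hypot(107,115))
E
```

```text
top block 379 [492.5 -59.7] [40.3 46.2] 11.2 0.1074
top pocket 296 [585.3  67.3] [52.5 63.5] 10.8 0.0551
top post 56 [604.5 -30.7] [50.6 11.7] 10.3 0.0496
top bar 295 [ 563.3 -151. ] [ 14.3 123.1] 10.5 0.093
top lid 3348 [ 641.  -136.1] [193.1 160.6] 10.5 0.0664
top yaw from centres 10.897925505206969 157.23793439188967 157.07959765672945
side block 202 [489.9 -58. ] [40.9 51.4] 13.3 0.1094
side pocket 232 [582.7  68.3] [52.2 68.9] 10.6 0.0569
side post 50 [601.8 -29.4] [51.4 11.9] 11.6 0.0512
side bar 125 [ 561.4 -151.1] [ 14.3 120.8] 11.0 0.0953
side lid 2043 [ 640.3 -136.1] [189.4 167.7] 9.8 0.0681
side yaw from centres 10.784614383376438 156.67756760001626 157.07959765672945
```

```bash
python3 -m handwheel '-1 0.04 0.04 0.0 8; -1 0.07 0.08 0.0 16; -1 0.10 0.12 0 24; -1 0.13 0.16 0 32; -1 0.15 0.20 0 40'
```

```text
t: 0.6
tcp_pos: [0.3316, -0.4496, 0.231]
ee_rot: [0.0, 0.883, 0.469, 0.0]
ft_force: [1.4, 0.7, -0.0]
gripper_width: 0.0854
grasp_force: 0.0
```

```bash
python3 -m handwheel '-1 0.016 0.046 0 8; -1 0.032 0.092 0 16; -1 0.048 0.138 0 24; -1 0.064 0.184 0 32; -1 0.078 0.23 0 40'; python3 -m handwheel '-1 0.015 0.045 0 5; -1 0.03 0.09 -0.01 5; -1 0.045 0.135 -0.02 5; -1 0.06 0.175 -0.03 5; -1 0.072 0.213 -0.05 5'
```

```text
t: 1.1
tcp_pos: [0.4083, -0.2195, 0.2313]
ee_rot: [0.0, 0.67, 0.742, -0.0]
ft_force: [1.3, 0.6, 0.1]
gripper_width: 0.0853
grasp_force: 0.0
t: 1.6
tcp_pos: [0.4812, -0.0064, 0.1816]
ee_rot: [0.001, 0.639, 0.769, 0.001]
ft_force: [1.2, -0.8, 0.2]
gripper_width: 0.0854
grasp_force: 0.0
```

```bash
cat >> h.py <<'E'
O=np.array([.5693,-.1488]); YAW=np.radians(10.8)
R2=np.array([[np.cos(YAW),-np.sin(YAW)],[np.sin(YAW),np.cos(YAW)]])
def C2W(x,y): return O+R2@np.array([x,y])
def W2C(p): return R2.T@(np.asarray(p)[:2]-O)
def toolyaw(s):
    q=s["ee_rot"]; return np.degrees(2*np.arctan2(q[2],q[1]))
def red(f,lo=None):
    P=pts(f); b,g,r=[f["pixels"][...,i].astype(int) for i in range(3)]
    m=(r>90)&(g<r*.4)&(b<r*.4)&(f["z_map"]>0)
    return m,P
E
python3 - <<'E'
from h import *
s=env.state(); print(s["tcp_pos"].round(4),toolyaw(s).round(2),"go",(C2W(-.06,.156)-s["tcp_pos"][:2]).round(4))
f=grab("wrist"); cv2.imwrite("pics/w1.png",f["pixels"]); m,P=red(f); q=P[m&(P[...,2]>.088)]
c,sz,a=cv2.minAreaRect((q[:,:2]*1000).astype(np.float32)); print(len(q),c,sz,a,np.median(q[:,2]),W2C(np.array(c)/1000))
sel=(P[...,2]>.102)&(P[...,2]<.115)&(f["z_map"]>.05); q=P[sel]; c,sz,a=cv2.minAreaRect((q[:,:2]*1000).astype(np.float32)); print(len(q),c,sz,a,W2C(np.array(c)/1000))
E
```

```text
[ 0.4812 -0.0064  0.1816] 100.53 go [-0.0001 -0.0004]
0 (0.0, 0.0) (0.0, 0.0) 0.0 nan [-0.53133379  0.25284053]
4422 (489.1181640625, -59.48445129394531) (40.10003662109375, 47.288238525390625) 10.834522247314453 [-0.06202553  0.1027581 ]
  return _methods._mean(a, axis=axis, dtype=dtype,
  ret = ret.dtype.type(ret / rcount)
```

View pics/w1.png

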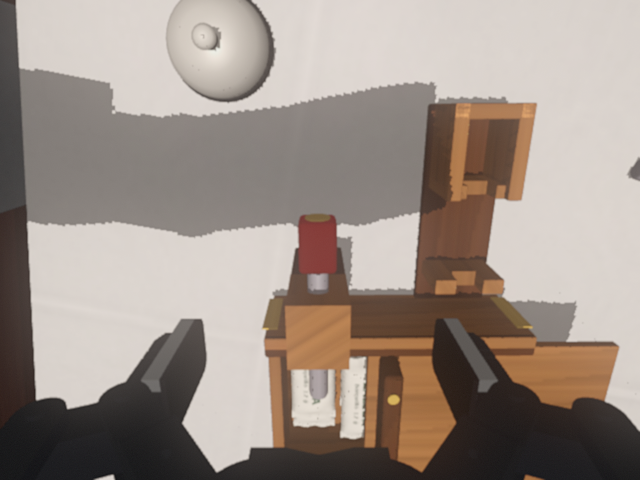

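The wrist view has the knob at (318,245), midway between the fingertips (203 and 435), so it is centred. The block measures yaw 10.83°. Now I'll descend and grip the knob high, so it can be laid on the mat later.

```bash
python3 -m handwheel '-1 0 0 -0.04 0.3; -1 0 0 -0.08 0.3; -1 0 0 -0.1 0.3; -1 0 0 -0.107 0.3; -1 0 0 -0.107 0.3'; python3 -m handwheel '1 0 0 0 0; 1 0 0 0 0; 1 0 0 0 0; 1 0 0 0 0; 1 0 0 0 0';python3 -m handwheel '1 0 0 0 0; 1 0 0 0 0; 1 0 0 0 0'
```

```text
t: 2.15
tcp_pos: [0.4796, -0.0085, 0.0738]
ee_rot: [-0.001, 0.637, 0.771, -0.001]
ft_force: [0.3, 0.6, 0.8]
gripper_width: 0.0856
grasp_force: 0.0
t: 2.65
tcp_pos: [0.4804, -0.0085, 0.0749]
ee_rot: [0.0, 0.637, 0.771, 0.0]
ft_force: [-1.0, 0.5, 6.5]
gripper_width: 0.0226
grasp_force: 63.8
t: 2.95
tcp_pos: [0.4804, -0.0085, 0.0749]
ee_rot: [0.0, 0.637, 0.771, 0.0]
ft_force: [-0.5, -0.4, 6.8]
gripper_width: 0.0228
grasp_force: 63.8
```

```bash
python3 -m handwheel '1 0 0 0.001 0; 1 -0.0019 0.0098 0.001 0; 1 -0.0037 0.0196 0.001 0; 1 -0.0056 0.0295 0.001 0; 1 -0.0075 0.0393 0.001 0'
```

```text
t: 3.45
tcp_pos: [0.4722, 0.0322, 0.0752]
ee_rot: [-0.0, 0.637, 0.771, 0.0]
ft_force: [1.1, -1.0, -1.0]
gripper_width: 0.0227
grasp_force: 63.0
```

```bash
python3 -m handwheel '1 -0.0037 0.0196 0 0; 1 -0.0075 0.0393 0 0; 1 -0.0112 0.0589 0 0; 1 -0.014 0.0737 0 0; 1 -0.014 0.0737 0 0'; python3 - <<'E'
from h import *
f=grab("wrist"); cv2.imwrite("pics/w2.png",f["pixels"])
s=env.state();print(W2C(s["tcp_pos"]),s["ft_force"])
E
```

```text
t: 3.95
tcp_pos: [0.4578, 0.1078, 0.0753]
ee_rot: [-0.0, 0.636, 0.772, 0.001]
ft_force: [-0.3, 0.3, -1.1]
gripper_width: 0.0227
grasp_force: 63.0
[-0.06161339  0.27123694] [ 0.76350952 -0.66806845 -2.1594929 ]
```

View pics/w2.png

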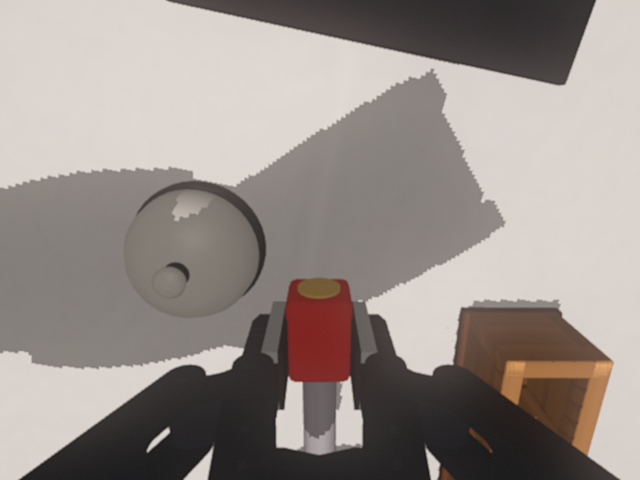

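The pin is free: its tip is at about chest y = 154 mm, past the bore mouth at 126 mm. The knob sits squarely between the pads at (320,330), and the bell at (190,250) is clear. Next I'll lift and carry it to the mat.

```bash
python3 -m handwheel '1 0 0 0.03 0; 1 0 0 0.07 0; 1 0 0.03 0.09 0; 1 0 0.07 0.09 0; 1 -0.002 0.11 0.09 0'; python3 -m handwheel '1 -0.001 0.04 0 0; 1 -0.002 0.08 0 0; 1 -0.003 0.12 0 0; 1 -0.004 0.16 0 0; 1 -0.005 0.178 -0.01 0'; python3 -m handwheel '1 0 0 -0.04 0; 1 0 0 -0.08 0; 1 0 0 -0.11 0; 1 0 0 -0.13 0; 1 0 0 -0.13 0'
```

```text
t: 4.5
tcp_pos: [0.4574, 0.2145, 0.1661]
ee_rot: [0.001, 0.639, 0.769, 0.001]
ft_force: [0.8, -1.1, -1.6]
gripper_width: 0.023
grasp_force: 63.0
t: 5.0
tcp_pos: [0.4511, 0.3967, 0.156]
ee_rot: [-0.001, 0.636, 0.771, 0.002]
ft_force: [-0.1, -0.4, -2.1]
gripper_width: 0.0226
grasp_force: 62.9
t: 5.5
tcp_pos: [0.4504, 0.3902, 0.0223]
ee_rot: [-0.0, 0.638, 0.77, -0.003]
ft_force: [0.3, 0.8, -0.9]
gripper_width: 0.0224
grasp_force: 62.8
```

```bash
python3 -m handwheel '1 0 0 -0.003 0; 1 0 0 -0.006 0; 1 0 0 -0.008 0; 1 0 0 -0.008 0'; python3 -m handwheel '1 0 0 -0.001 0; 1 0 0 -0.002 0; 1 0 0 -0.002 0'
```

```text
t: 5.9
tcp_pos: [0.4519, 0.3927, 0.0179]
ee_rot: [0.0, 0.637, 0.771, 0.0]
ft_force: [0.9, -0.1, -1.2]
gripper_width: 0.0226
grasp_force: 62.8
t: 6.2
tcp_pos: [0.4515, 0.3926, 0.0153]
ee_rot: [0.0, 0.637, 0.771, 0.0]
ft_force: [0.1, 0.2, -0.6]
gripper_width: 0.0227
grasp_force: 62.8
```

```bash
python3 -m handwheel '1 0 0 -0.001 0; 1 0 0 -0.002 0; 1 0 0 -0.003 0; 1 0 0 -0.003 0'; python3 -m handwheel '1 0 0 -0.001 0; 1 0 0 -0.002 0; 1 0 0 -0.002 0'
```

```text
t: 6.6
tcp_pos: [0.4515, 0.3925, 0.0121]
ee_rot: [-0.0, 0.637, 0.771, -0.0]
ft_force: [-0.7, -0.2, -1.3]
gripper_width: 0.0225
grasp_force: 62.8
t: 6.9
tcp_pos: [0.4516, 0.3926, 0.0109]
ee_rot: [0.0, 0.637, 0.771, 0.0]
ft_force: [-1.4, -1.3, 6.2]
gripper_width: 0.0231
grasp_force: 63.8
```

```bash
python3 -m handwheel '0 0 0 0 0; -0.5 0 0 0 0; -1 0 0 0 0; -1 0 0 0 0; -1 0 0 0 0'; python3 -m handwheel '-1 0 0 0.03 0; -1 0 0 0.07 0; -1 0 0 0.1 0; -1 0 0 0.1 0'; python3 - <<'E'
from h import *
for n in("top","wrist"):
    f=grab(n); cv2.imwrite(f"pics/{n}3.png",f["pixels"]); np.savez(f"{n}3.npz",**f); m,P=red(f); m&=(P[...,0]<.6)&(P[...,2]>.015)&(P[...,1]>.3); q=P[m]
    if len(q): 
        c,sz,a=cv2.minAreaRect((q[:,:2]*1000).astype(np.float32)); print(n,len(q),np.round(c,1),np.round(sz,1),a,np.median(q[:,2]).round(4))
    Z=P[...,2]; b,g,r=[f["pixels"][...,i].astype(int) for i in range(3)]
    sel=(Z>.012)&(Z<.04)&(P[...,0]>.38)&(P[...,0]<.55)&(P[...,1]>.24)&(P[...,1]<.375)&(abs(r-b)<40); q=P[sel]
    if len(q):
        c,sz,a=cv2.minAreaRect((q[:,:2]*1000).astype(np.float32)); print(n,"shank",len(q),np.round(c,1),np.round(sz,1),a,np.percentile(q[:,2],[5,50,95]).round(4))
E
```

```text
t: 7.4
tcp_pos: [0.4515, 0.3926, 0.0102]
ee_rot: [-0.0, 0.637, 0.771, -0.0]
ft_force: [0.2, -0.4, -0.3]
gripper_width: 0.0852
grasp_force: 0.0
t: 7.8
tcp_pos: [0.4531, 0.3945, 0.1144]
ee_rot: [0.0, 0.637, 0.771, 0.003]
ft_force: [0.6, 0.7, -0.4]
gripper_width: 0.0857
grasp_force: 0.0
top shank 254 [477.4 314.4] [ 73.9 141.7] 52.661991119384766 [0.0143 0.0204 0.0247]
wrist 2093 [450.1 393.8] [23.7 34.6] 11.740341186523438 0.032
wrist shank 2448 [463.  326.7] [14. 98.] 11.131993293762207 [0.0179 0.0224 0.0256]
```

View pics/wrist3.png

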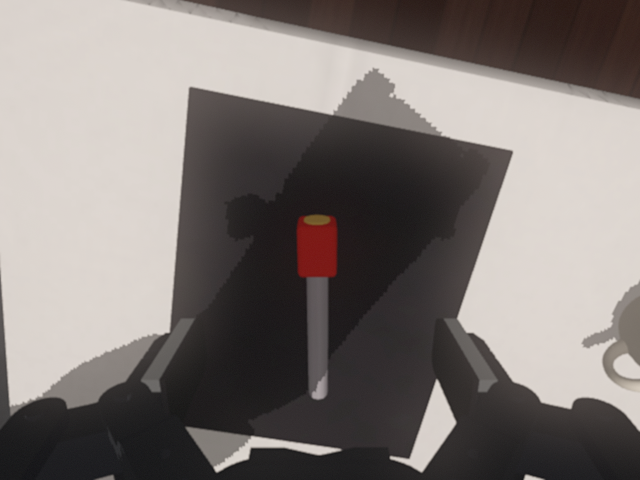

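The pin lies cleanly on the mat, knob at (317,245) and tip at (318,395), aligned with the gripper (about 11.3°). Now I'll re-grasp it by the shank, 57 mm from the knob's middle.

```bash
python3 -m handwheel '-1 0.0045 -0.03 0 0.3; -1 0.009 -0.057 -0.03 0.5; -1 0.009 -0.057 -0.07 0.5; -1 0.009 -0.057 -0.095 0.5; -1 0.009 -0.057 -0.095 0.5'; python3 -m handwheel '-1 0 0 0 0'
```

```text
t: 8.4
tcp_pos: [0.4581, 0.3333, 0.0112]
ee_rot: [-0.001, 0.634, 0.773, -0.004]
ft_force: [0.2, 0.0, -0.2]
gripper_width: 0.0854
grasp_force: 0.0
t: 8.5
tcp_pos: [0.4598, 0.3355, 0.0147]
ee_rot: [-0.0, 0.634, 0.774, -0.001]
ft_force: [0.5, 0.4, 0.7]
gripper_width: 0.0857
grasp_force: 0.0
```

```bash
python3 -m handwheel '-1 0.0015 0.0015 -0.003 -0.3; -1 0.0015 0.0015 -0.004 -0.3; -1 0.0015 0.0015 -0.004 -0.3'; python3 -m handwheel '1 0 0 0 0; 1 0 0 0 0; 1 0 0 0 0; 1 0 0 0 0; 1 0 0 0 0';python3 -m handwheel '1 0 0 0 0; 1 0 0 0 0'
```

```text
t: 8.8
tcp_pos: [0.4624, 0.3375, 0.0121]
ee_rot: [0.0, 0.636, 0.772, 0.001]
ft_force: [-0.6, 0.2, -0.1]
gripper_width: 0.0852
grasp_force: 0.0
t: 9.3
tcp_pos: [0.462, 0.3371, 0.0113]
ee_rot: [-0.0, 0.636, 0.772, -0.0]
ft_force: [-1.0, 0.7, 9.5]
gripper_width: 0.0123
grasp_force: 31.1
t: 9.5
tcp_pos: [0.4621, 0.3371, 0.0115]
ee_rot: [0.0, 0.636, 0.772, 0.0]
ft_force: [-0.8, -0.8, 4.2]
gripper_width: 0.0118
grasp_force: 58.6
```

```bash
python3 -m handwheel '1 0 0 0 0; 1 0 0 0.003 0; 1 0 0 0.008 0; 1 0 0 0.01 0; 1 0 0 0.01 0'; python3 - <<'E'
from h import *
f=grab("wrist"); cv2.imwrite("pics/w4.png",f["pixels"]); m,P=red(f); q=P[m&(P[...,2]>.01)]
c,sz,a=cv2.minAreaRect((q[:,:2]*1000).astype(np.float32)); print(len(q),np.round(c,1),np.round(sz,1),a,np.percentile(q[:,2],[5,50,95]).round(4)); s=env.state(); print(s["tcp_pos"],toolyaw(s),s["ft_force"])
E
```

```text
t: 10.0
tcp_pos: [0.4622, 0.3372, 0.0216]
ee_rot: [0.0, 0.636, 0.772, 0.0]
ft_force: [-0.6, -0.2, -2.3]
gripper_width: 0.0116
grasp_force: 58.6
7633 [450.  393.8] [24.1 34.2] 11.164996147155762 [0.0402 0.042  0.0433]
[0.46211071 0.3371097  0.02144051] 101.01092171005348 [ 0.08750553  0.5871727  -0.85445589]
```

View pics/w4.png

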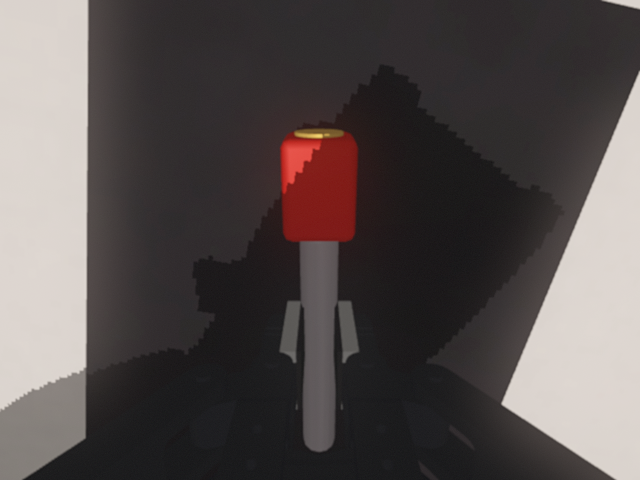

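The pin is held by its shank, knob at (320,185), axis in line with the tool. Now I'll carry it above the cradle.

```bash
python3 -m handwheel '1 0 0 0.03 0; 1 0 0 0.07 0; 1 0.01 -0.025 0.1 0; 1 0.025 -0.06 0.1 0; 1 0.04 -0.1 0.1 0'; python3 -m handwheel '1 0.016 -0.04 0 0; 1 0.032 -0.08 0 0; 1 0.048 -0.12 0 0; 1 0.064 -0.16 0 0; 1 0.08 -0.2 0 0'; python3 -m handwheel '1 0.01 -0.02 0 0; 1 0.0127 -0.026 0 0; 1 0.0127 -0.026 0 0;1 0.0127 -0.026 0 0'; python3 - <<'E'
from h import *
s=env.state(); print("chest",W2C(s["tcp_pos"]).round(4),s["tcp_pos"].round(4),toolyaw(s),"go",(C2W(.055,.152)-s["tcp_pos"][:2]).round(4))
f=grab("wrist"); cv2.imwrite("pics/w5.png",f["pixels"]); m,P=red(f); q=P[m&(P[...,2]>.01)]
c,sz,a=cv2.minAreaRect((q[:,:2]*1000).astype(np.float32)); print(len(q),np.round(c,1),np.round(sz,1),a,np.percentile(q[:,2],[5,50,95]).round(4),W2C(np.array(c)/1000))
sel=(P[...,2]>.048)&(P[...,2]<.065)&(f["z_map"]>.05)
q=P[sel];q=q[[abs(W2C(p)[0]-.055)<.045 and .17<W2C(p)[1]<.26 for p in q]]
c,sz,a=cv2.minAreaRect((q[:,:2]*1000).astype(np.float32)); print("pocket",len(q),np.round(c,1),np.round(sz,1),a,W2C(np.array(c)/1000))
E
```

```text
t: 10.55
tcp_pos: [0.5027, 0.2373, 0.1225]
ee_rot: [0.0, 0.635, 0.772, 0.001]
ft_force: [0.8, 0.4, -2.1]
gripper_width: 0.0114
grasp_force: 58.8
t: 11.05
tcp_pos: [0.5823, 0.0352, 0.1212]
ee_rot: [-0.0, 0.636, 0.772, -0.0]
ft_force: [1.1, -0.1, -1.9]
gripper_width: 0.0115
grasp_force: 58.8
t: 11.45
tcp_pos: [0.5942, 0.0129, 0.1212]
ee_rot: [-0.001, 0.635, 0.772, 0.0]
ft_force: [-0.3, 0.2, -1.4]
gripper_width: 0.0113
grasp_force: 58.8
chest [0.0547 0.1541] [0.5942 0.0129 0.1212] 101.11639923166715 go [ 0.0007 -0.002 ]
7229 [582.1  68.9] [23.5 33.3] 10.886765480041504 [0.1402 0.1417 0.143 ] [0.05340697 0.21142061]
pocket 4962 [582.1  66.9] [52.1 63.6] 10.842503547668457 [0.05298707 0.2094634 ]
```

View pics/w5.png

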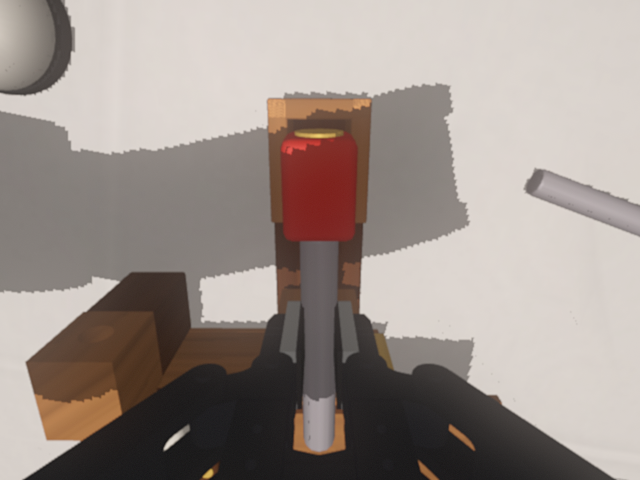

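The knob (320,185) sits directly over the pocket (318,160). Measured in the same wrist view, only a −2 mm shift in y remains. Lowering.

```bash
python3 -m handwheel '1 0.0003 -0.002 -0.015 -0.2; 1 0.0003 -0.002 -0.03 -0.2; 1 0.0003 -0.002 -0.045 -0.2; 1 0.0003 -0.002 -0.055 -0.2; 1 0.0003 -0.002 -0.055 -0.2'; python3 -m handwheel '1 0 0 -0.006 0; 1 0 0 -0.012 0; 1 0 0 -0.018 0; 1 0 0 -0.02 0;1 0 0 -0.02 0'
```

```text
t: 12.0
tcp_pos: [0.594, 0.0103, 0.0652]
ee_rot: [-0.001, 0.637, 0.771, -0.001]
ft_force: [0.1, 0.2, -1.6]
gripper_width: 0.0113
grasp_force: 58.8
t: 12.5
tcp_pos: [0.5949, 0.009, 0.046]
ee_rot: [-0.0, 0.637, 0.771, -0.0]
ft_force: [0.6, 0.7, -2.5]
gripper_width: 0.0112
grasp_force: 58.8
```

```bash
python3 -m handwheel '1 0 0.001 -0.003 0; 1 0 0.001 -0.005 0; 1 0 0.001 -0.006 0; 1 0 0.001 -0.006 0'; python3 -m handwheel '1 0 0 -0.001 0; 1 0 0 -0.002 0; 1 0 0 -0.002 0'
```

```text
t: 12.9
tcp_pos: [0.595, 0.0101, 0.0401]
ee_rot: [-0.0, 0.637, 0.771, -0.0]
ft_force: [-0.5, -0.5, -1.7]
gripper_width: 0.0116
grasp_force: 58.8
t: 13.2
tcp_pos: [0.595, 0.0101, 0.0382]
ee_rot: [-0.0, 0.637, 0.771, -0.0]
ft_force: [0.8, 0.2, -2.0]
gripper_width: 0.0114
grasp_force: 58.8
```

```bash
python3 -m handwheel '1 0 0 -0.001 0; 1 0 0 -0.001 0; 1 0 0 -0.002 0;1 0 0 -0.002 0'; python3 -m handwheel '1 0 0 -0.001 0; 1 0 0 -0.001 0'
```

```text
t: 13.6
tcp_pos: [0.5951, 0.0103, 0.0365]
ee_rot: [0.0, 0.637, 0.771, 0.0]
ft_force: [-1.8, 0.8, 4.9]
gripper_width: 0.0113
grasp_force: 59.3
t: 13.8
tcp_pos: [0.5951, 0.0104, 0.0357]
ee_rot: [0.0, 0.637, 0.771, 0.0]
ft_force: [-2.6, 0.7, 7.9]
gripper_width: 0.0114
grasp_force: 59.8
```

```bash
python3 -m handwheel '1 0 0 -0.001 0; 1 0 0 -0.0015 0; 1 0 0 -0.0015 0'
```

```text
t: 14.1
tcp_pos: [0.5952, 0.0105, 0.0353]
ee_rot: [0.001, 0.637, 0.771, 0.0]
ft_force: [-6.1, 1.9, 19.7]
gripper_width: 0.0115
grasp_force: 61.2
```

Both notches are now carrying the shank: the force rose sharply at the expected height. Relaxing slightly and releasing.

```bash
python3 -m handwheel '1 0 0 0.0015 0; 0.5 0 0 0.0015 0; 0 0 0 0.0015 0; -1 0 0 0.0015 0; -1 0 0 0.0015 0'; python3 -m handwheel '-1 0 0 0 0; -1 0 0 0.02 0; -1 0 0 0.06 0; -1 0 0 0.1 0; -1 0 0 0.1 0'; python3 - <<'E'
from h import *
s=env.state(); print(s["tcp_pos"],s["ft_force"])
f=grab("wrist"); cv2.imwrite("pics/w6.png",f["pixels"]); m,P=red(f); q=P[m&(P[...,2]>.04)]
c,sz,a=cv2.minAreaRect((q[:,:2]*1000).astype(np.float32)); print(len(q),np.round(c,1),np.round(sz,1),a,np.percentile(q[:,2],[5,50,95]).round(4),W2C(np.array(c)/1000))
f=grab("top"); np.savez("top6.npz",**f); P=pts(f); Z=P[...,2]
sel=(Z>.088)&(Z<.1)&(P[...,0]>.45)&(P[...,0]<.65)&(P[...,1]<-.09)&(P[...,1]>-.25); q=P[sel]; 
if len(q): c,sz,a=cv2.minAreaRect((q[:,:2]*1000).astype(np.float32)); print("bar",c,sz,W2C(np.array(c)/1000))
E
```

```text
t: 14.6
tcp_pos: [0.595, 0.01, 0.035]
ee_rot: [-0.0, 0.637, 0.771, -0.0]
ft_force: [0.4, 0.2, -0.0]
gripper_width: 0.0645
grasp_force: 0.0
t: 15.1
tcp_pos: [0.5979, 0.0108, 0.1403]
ee_rot: [0.003, 0.637, 0.771, 0.003]
ft_force: [0.4, 0.4, -0.8]
gripper_width: 0.0856
grasp_force: 0.0
[0.59791922 0.01080497 0.14034916] [ 0.41794614  0.41147067 -0.82507045]
1864 [584.   65.1] [22.9 29.1] 10.673701286315918 [0.0518 0.0532 0.0544] [0.05450178 0.2073626 ]
```

View pics/w6.png

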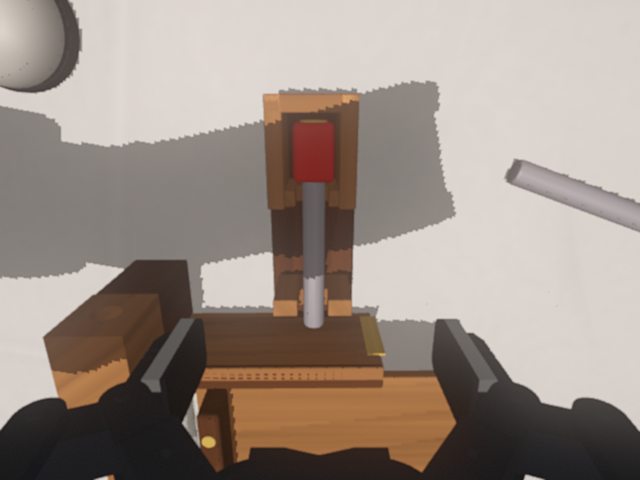

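The pin is parked: knob at (313,152) inside the pocket, shank in both notches, and its top level at 53 mm. Now the lid bar.

```bash
python3 -m handwheel '-1 -0.008 -0.04 0 0; -1 -0.016 -0.08 0 0; -1 -0.024 -0.12 0 0; -1 -0.033 -0.16 0 0; -1 -0.033 -0.16 0 0'; python3 -m handwheel '-1 0 0 0 0'; python3 - <<'E'
from h import *
s=env.state(); print(s["tcp_pos"].round(4),W2C(s["tcp_pos"]).round(4),toolyaw(s)); 
for n in ("side","wrist"):
    f=grab(n); P=pts(f); Z=P[...,2]
    sel=(Z>.088)&(Z<.1)&(P[...,0]>.45)&(P[...,0]<.65)&(P[...,1]<-.08)&(P[...,1]>-.25)&(f["z_map"]>.1); q=P[sel]
    if len(q): C=np.array([W2C(p) for p in q]); print(n,len(q),np.percentile(C,[3,50,97],axis=0).round(4).tolist())
E
```

```text
t: 15.7
tcp_pos: [0.5589, -0.1574, 0.1331]
ee_rot: [-0.001, 0.641, 0.768, -0.003]
ft_force: [0.4, 0.1, -0.6]
gripper_width: 0.0855
grasp_force: 0.0
t: 15.8
tcp_pos: [0.5609, -0.151, 0.1338]
ee_rot: [-0.001, 0.638, 0.77, -0.001]
ft_force: [0.7, 0.7, -0.4]
gripper_width: 0.0857
grasp_force: 0.0
[ 0.5609 -0.151   0.1338] [-0.0086 -0.0006] 100.67086059244421
side 146 [[-0.0147, -0.0566], [-0.0078, 0.0099], [-0.0016, 0.0622]]
wrist 6312 [[-0.0158, -0.0567], [-0.0093, 0.0097], [-0.0027, 0.06]]
```

```bash
python3 -m handwheel '-1 0.0005 0 -0.03 0; -1 0.0005 0 -0.048 0; -1 0.0005 0 -0.053 0; -1 0.0005 0 -0.053 0'; python3 -m handwheel '1 0 0 0 0; 1 0 0 0 0; 1 0 0 0 0; 1 0 0 0 0; 1 0 0 0 0';python3 -m handwheel '1 0 0 0 0; 1 0 0 0 0'
```

```text
t: 16.3
tcp_pos: [0.5624, -0.1484, 0.0817]
ee_rot: [-0.001, 0.637, 0.771, -0.0]
ft_force: [-0.4, 0.3, 0.8]
gripper_width: 0.0855
grasp_force: 0.0
t: 16.8
tcp_pos: [0.5626, -0.1501, 0.0827]
ee_rot: [0.0, 0.637, 0.771, -0.0]
ft_force: [-5.6, 0.6, 23.3]
gripper_width: 0.0124
grasp_force: 44.9
t: 17.0
tcp_pos: [0.5628, -0.15, 0.0828]
ee_rot: [0.0, 0.637, 0.771, 0.0]
ft_force: [-1.1, 0.6, 6.1]
gripper_width: 0.0121
grasp_force: 60.6
```

```bash
python3 -m handwheel '1 -0.0039 -0.0007 0.0005 0; 1 -0.0098 -0.0019 0.0005 0; 1 -0.0157 -0.003 0.0005 0; 1 -0.0216 -0.0041 0.0005 0; 1 -0.0275 -0.0052 0.0005 0'; python3 -m handwheel '1 -0.0059 -0.0011 0 0; 1 -0.0118 -0.0022 0 0; 1 -0.0177 -0.0034 0 0; 1 -0.0236 -0.0045 0 0; 1 -0.0275 -0.0052 0 0'; python3 -c "
from h import *
s=env.state();print(W2C(s['tcp_pos']),s['ft_force'])"
```

```text
t: 17.5
tcp_pos: [0.5345, -0.1554, 0.0829]
ee_rot: [0.0, 0.637, 0.771, -0.0]
ft_force: [2.5, -1.5, -0.0]
gripper_width: 0.0121
grasp_force: 59.9
t: 18.0
tcp_pos: [0.5069, -0.1607, 0.0828]
ee_rot: [0.0, 0.637, 0.77, -0.0]
ft_force: [3.0, -2.6, -0.1]
gripper_width: 0.0119
grasp_force: 59.8
[-6.35066254e-02  1.17160820e-05] [ 3.04226305 -2.57622236 -0.14514079]
```

```bash
python3 -m handwheel '1 -0.002 -0.0004 0 0; 1 -0.0039 -0.0007 0 0; 1 -0.0059 -0.0011 0 0; 1 -0.0079 -0.0015 0 0; 1 -0.0098 -0.0019 0 0'; python3 -m handwheel '1 -0.001 -0.0002 0 0; 1 -0.002 -0.0004 0 0; 1 -0.003 -0.0006 0 0; 1 -0.0039 -0.0007 0 0; 1 -0.0039 -0.0007 0 0'; python3 -c "
from h import *
s=env.state();print(W2C(s['tcp_pos']),s['ft_force'])"
```

```text
t: 18.5
tcp_pos: [0.4977, -0.1624, 0.0828]
ee_rot: [0.0, 0.637, 0.771, -0.0]
ft_force: [2.8, -4.8, -0.2]
gripper_width: 0.0122
grasp_force: 59.9
t: 19.0
tcp_pos: [0.4937, -0.1632, 0.0828]
ee_rot: [0.0, 0.637, 0.771, -0.0]
ft_force: [1.5, -4.3, -0.1]
gripper_width: 0.012
grasp_force: 60.0
[-7.69489676e-02  4.63931734e-05] [ 1.47116976 -4.33741416 -0.12809073]
```

```bash
python3 -m handwheel '1 -0.001 -0.0002 0 0; 1 -0.002 -0.0004 0 0; 1 -0.002 -0.0004 0 0';  python3 -m handwheel '1 -0.001 -0.0002 0 0; 1 -0.001 -0.0002 0 0'; python3 -m handwheel '1 -0.001 -0.0002 0 0; 1 -0.001 -0.0002 0 0'
```

```text
t: 19.3
tcp_pos: [0.4917, -0.1636, 0.0828]
ee_rot: [0.0, 0.637, 0.771, -0.0]
ft_force: [1.7, -4.5, 1.4]
gripper_width: 0.0125
grasp_force: 60.0
t: 19.5
tcp_pos: [0.4907, -0.1638, 0.0828]
ee_rot: [0.0, 0.637, 0.771, -0.0]
ft_force: [0.8, -4.7, 0.3]
gripper_width: 0.0119
grasp_force: 60.0
t: 19.7
tcp_pos: [0.4902, -0.1638, 0.0828]
ee_rot: [0.0, 0.637, 0.771, 0.0]
ft_force: [3.9, -5.0, -1.1]
gripper_width: 0.0119
grasp_force: 59.8
```

```bash
python3 -m handwheel '1 -0.001 -0.0002 0 0; 1 -0.001 -0.0002 0 0';  python3 -m handwheel '1 -0.001 -0.0002 0 0; 1 -0.001 -0.0002 0 0'
```

```text
t: 19.9
tcp_pos: [0.4902, -0.1639, 0.0828]
ee_rot: [0.001, 0.637, 0.771, 0.001]
ft_force: [7.4, -4.0, -5.5]
gripper_width: 0.0124
grasp_force: 59.4
t: 20.1
tcp_pos: [0.4902, -0.1638, 0.0829]
ee_rot: [0.001, 0.637, 0.771, 0.002]
ft_force: [10.4, -4.2, -7.6]
gripper_width: 0.0121
grasp_force: 59.0
```

The lid is against its stop: bar at chest x ≈ −80 mm, force rising with no motion. I'll relax the overtravel, release, lift and check.

```bash
python3 -m handwheel '1 0.0018 0.0004 0 0; 1 0.0018 0.0004 0 0; 0 0.0018 0.0004 0 0; -1 0.0018 0.0004 0 0; -1 0.0018 0.0004 0 0'; python3 -m handwheel '-1 0 0 0 0; -1 0 0 0.02 0; -1 0 0 0.06 0; -1 0 0 0.11 0; -1 0 0 0.16 0'; python3 -m handwheel '-1 0 -0.04 0.03 0; -1 0 -0.08 0.03 0; -1 0 -0.12 0.03 0; -1 0 -0.16 0.03 0; -1 0 -0.16 0.03 0'; python3 - <<'E'
from h import *
for n in("top","side"):
    f=grab(n); cv2.imwrite(f"pics/{n}7.png",f["pixels"]); P=pts(f); Z=P[...,2]
    sel=(Z>.088)&(Z<.1)&(P[...,0]>.42)&(P[...,0]<.65)&(P[...,1]<-.09)&(P[...,1]>-.25); C=np.array([W2C(p) for p in P[sel]]); print(n,"bar",len(C),np.percentile(C,[3,50,97],axis=0).round(4).tolist())
    m,_=red(f); q=P[m&(P[...,0]<.7)&(Z>.03)]; print("knob",len(q),W2C(np.median(q,0)),np.percentile(q[:,2],[5,50,95]).round(4))
E
```

```text
t: 20.6
tcp_pos: [0.489, -0.1631, 0.0826]
ee_rot: [-0.001, 0.637, 0.771, -0.0]
ft_force: [-0.3, -0.6, -0.2]
gripper_width: 0.0552
grasp_force: 0.0
t: 21.1
tcp_pos: [0.4889, -0.1632, 0.2443]
ee_rot: [-0.001, 0.637, 0.771, -0.0]
ft_force: [1.1, -1.0, -0.4]
gripper_width: 0.086
grasp_force: 0.0
t: 21.6
tcp_pos: [0.4877, -0.33, 0.2718]
ee_rot: [-0.0, 0.64, 0.768, -0.001]
ft_force: [-1.6, 0.3, 0.2]
gripper_width: 0.0852
grasp_force: 0.0
top bar 346 [[-0.0855, -0.0583], [-0.0791, 0.0003], [-0.0722, 0.0588]]
knob 127 [0.0565275 0.2091972] [0.0474 0.0512 0.0544]
side bar 140 [[-0.0876, -0.0605], [-0.0798, 0.0025], [-0.074, 0.0583]]
knob 93 [0.05590685 0.20933254] [0.0502 0.0531 0.0556]
```

View pics/top7.png

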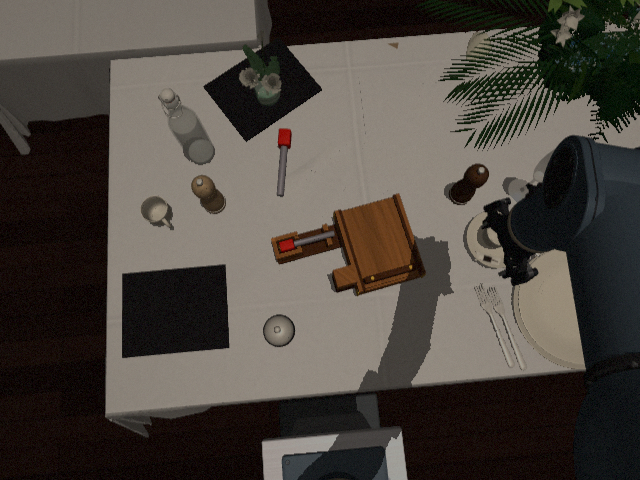

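The lid is shut, with the bar along (365,283)–(415,270). The pin is parked, knob at (287,244), and the mills, cup and bell stand where they were. The arm is clear.

```bash
python3 -c "
from h import *
print(ticket.close_job())"
```

```text
the job is handed in; nothing more can be done
None
```

The job is handed in: the pin was laid on the mat, taken again by its shank and parked in the cradle, and the lid is fully shut, with the mills, cup and bell where they were, at about 22 s of the 62 s allowed.

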